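# Slide a cover plate out over the lip of its stand, pinch it and cover a beaker

### The arm

A 7-joint arm with a two-finger parallel gripper is mounted at the origin on a cart in front of the work surface, level with it; the furniture and walls round the work are solid. World frame = base frame: x ahead of the robot, y to its left, z up, the work surface at z = 0. Lengths are in m, angles in rad, forces in N, time in s.
With the tool pointing down it reaches from about 0.35 to 0.9 m from the base axis. Payload 8.1 kg.
Tool frame: the origin (TCP) lies midway between the tips of the shut fingers; the grasp point (between the pads) lies 19 mm behind it; z points along the fingers, x is the direction in which the jaws open and shut, and the axes are right-handed (so a half turn about z gives the same grasp; the last joint's range is limited). The gripper opens to 85 mm and grips with 20 to 120 N. Pads are 22 mm wide; open, the fingers measure 114 mm over their backs; the gripper's body (76 mm by 85 mm) begins 54 mm behind the grasp point. The pads swing forward as they close: fully open they stand 13 mm farther back than shut.
Start: joints at [1.219, 0.434, 0.025, 1.573, -0.012, 1.134, -0.075], TCP at [0.154, -0.606, 0.231] pointing down, gripper open.
Joint ranges: [-2.62, 2.62], [-0.44, 2.09], [-1.27, 1.32], [0.08, 2.57], [-1.32, 4.46], [0.12, 2], [-2.74, 2.74]. Speed limits (rad/s): [2.22, 2.22, 3.01, 3.01, 3.14, 3.14, 3.14].

### API

Orientations are given as a unit quaternion [w, x, y, z].
In Python, from cell import env, grab_frame gives the robot as it stands.
- The arm moves only by the tool servo_tool, never from a script. Its argument "deltas" is one flat list of numbers, 5 for each row, row after row: the shift along the tool's x, y, z in mm, then the turn about the tool's z in degrees, then the closure, from -1 (fully open) to 1 (shut). A call has 1 to 12 rows; each row shifts and turns the commanded pose from where the row before left it, along the tool's axes as they then stand; what a row does not reach is not made up. A row lasts 1/10 s, in which the tool goes at most 50 mm and 8.59 degrees, less where a joint would pass 70% of its speed; a pose out of reach is approached as far as the arm can. A call with a gripper value outside its range is refused whole. The fingers move at their own pace and stop on an object; "grip_force" is the grip in N (left out, the last holds). Time passes only in rows, so rows that do not move let the fingers close. It gives the time, the measured TCP pose, the force and the opening at its end, in the units of the state.
- env.get_state(): the state, without advancing time (a new reading comes with each control period).
- grab_frame(name): name is "scene" or "top"; returns a dict with "image" (384x512x3 uint8, red, green, blue), "mtx" (3x3 intrinsics, pixels), "dist" ([k1, k2, p1, p2, k3] as OpenCV has them; the pictures are not rectified), "extrinsics" (4x4, takes a point from camera to world coordinates). Camera axes: x right, y down, z forward; pixel columns grow to the right and rows downward; lengths in m; the calibration is good to about 2 mm. A picture is of the moment at which its call begins. There is no depth.
- env.finish_job(): hands the job in, once; it reports no verdict.
The state is a dict: "t": time; "joint_positions": joint angles; "dq": joint speeds; "joint_torque": joint torques, N m; "position": TCP position; "eef_rot": TCP orientation; "contact_force": force on the tool from outside, world axes, zero at the start; "torque": the same for the moment, N m; "opening": opening from 0.0 (shut) to 1.0 (fully open).
Only numpy, scipy, OpenCV 4.12 (cv2) and the standard library are available. Lean on these libraries where they do the work, as an engineer would, in place of code of your own. Each camera call takes 0.05 s, during which the arm holds its last target.

### The job

The thin blue ceramic plate lies sunk between the rails of the grey stand, held by a spring catch, so its edges cannot be gripped there. Press down on it with a fingertip, firmly enough to drag it past the catch but no harder than it takes, and slide it out over the stand's open end until about a third of it overhangs; let go, pinch the overhanging end by its two long edges, lift it level, and lay it gently on the small beaker so that the beaker's mouth is wholly covered. The plate is brittle: never press it hard against the stand or the beaker or let it drop, and leave the beaker and the other things where they stand.

Things in the scene. Friction and masses are not known exactly. Their poses are not given: they have to be found in the camera images.
- cover_plate: Thin flat blue ceramic plate, 110 (its x) x 66 (its y) x 4 mm, about 70 g. Origin: centre of its underside; z up. Starts flat on the stand's bed, axes nearly parallel to the stand's, its +x end 1 to 7 mm from the back stop. Slides easily on the stand; fingertips grip it well. A press kept at 14 to 18 N drags it past the catch; with less than 12 N the finger slips on it; over 25 N breaks it.
- plate_front (a point): Middle of the lower edge of the plate's -x end (the end that is to overhang), 55 mm from its origin; starts 5 to 11 mm inside stand_lip. The plate tips off the stand when it overhangs by 55 mm.
- plate_stand: Fixed grey stand, 132 (its x) x 86 (its y) mm. Origin: 40 mm below the centre of its bed; z up. Its height differs: the smooth bed is 40 to 54 mm above the worktop. Rails along both long sides, 5 mm above the bed (1 mm above the plate), leave a channel 70 mm wide. The -x end, roughly facing the robot, is open; the back stop at +x is 10 mm thick, 16 mm above the bed. Black foot 104 mm wide.
- stand_lip (a point): Middle of the bed's upper edge at the open -x end of the stand, 66 mm from the middle of the bed; the overhang is how far plate_front lies beyond it along the stand's -x.
- beaker: Small clear round beaker, loose, 46 mm outside diameter, 60 mm high, 150 g, open at the top. Origin: centre of its underside on the worktop; z up.
- beaker_rim (a point): Centre of the beaker's mouth at rim height, 60 mm above its origin.
- timer: Loose white laboratory timer lying flat, 62 x 66 x 19 mm, a bystander. Origin: centre of its underside.
- petri_dishes: Loose stack of two clear petri dishes, 70 mm across, 32 mm high, a bystander. Origin: centre of its underside.
- catch_nose (a point): Spring catch in the stand's +y rail (black block, rounded brass nose 12 mm across, 36 mm from the stand's middle towards the back stop). It presses sideways on the plate's long edge with about 10 N, so the first 15 to 20 mm of the slide drag with some 5 to 8 N; then the plate's rear end passes it and slides freely. This point: the nose's side, 3 mm above the bed.
Mind the look-alikes: they are no part of the job. There is more than one size of the cover_plate; the job needs the larger. Leave any brown look-alike of the beaker alone.

How it is judged:
By the outcome, as a careful person would: the job done as asked, in the order asked, and still so for the second after the job is handed in, with the robot touching nothing.
It also fails if it takes over 72 s, if anything falls off the work surface, if the arm or the gripper's body presses on something with over 40 N, if the wrist force passes 120 N, or if a joint passes its speed limit or range.

## Working session

There is one attempt and no reset: what is moved stays moved. The work goes in short steps, Python scripts to look and compute and a tool call to move; the robot and the scene stay as the last step left them, time stands still between calls to the robot, and variables do not carry over. Pictures are saved under pics/ and viewed, and the job is handed in when it is done.

Besides the shell and the picture viewer there is one more tool, called after "Emit:" by a JSON object that holds its "op" and its "data". servo_tool: Moves the arm, as the interface text tells. Its arguments: {"type":"object","properties":{"deltas":{"type":"array","items":{"type":"number"}},"grip_force":{"type":"number"}},"required":["deltas"]}

```bash
ls; mkdir -p pics
python3 - <<'E'
from cell import env, grab_frame
import cv2,pickle
print(env.get_state())
d={}
for n in("scene","top"):
    f=grab_frame(n); d[n]=f
    cv2.imwrite(f"pics/{n}0.png",f["image"][:,:,::-1])
    print(n,f["mtx"],f["dist"],f["extrinsics"])
pickle.dump(d,open("f0.pkl","wb"))
E
```

```text
pics
{'t': 0.0, 'joint_positions': array([ 1.21937724,  0.4352111 ,  0.02498321,  1.574065  , -0.01160687,
        1.13399864, -0.07511666]), 'dq': array([ 1.80733861e-05, -1.85726692e-03,  1.21412732e-03,  6.57232160e-04,
        2.91957312e-03,  1.09117205e-03,  1.31792730e-03]), 'joint_torque': array([-7.80418704e-04, -6.70463133e+01,  1.02509469e+00, -3.16204405e+01,
        1.56172144e-02,  1.25600575e-02,  6.62958158e-06]), 'position': array([ 0.153735  , -0.60529428,  0.23054588]), 'eef_rot': array([-4.15499600e-04,  7.89355293e-01, -6.13936178e-01, -6.46462063e-04]), 'contact_force': array([0.82182015, 0.80359901, 0.00097888]), 'torque': array([ 0.0323289 , -0.00508126, -0.04169402]), 'opening': 1.0026694204569704}
scene [[467.30055482   0.         258.91600901]
 [  0.         467.30055482 186.76449881]
 [  0.           0.           1.        ]] [-0.06825068  0.          0.          0.          0.        ] [[ 0.90145758 -0.30808803  0.30406578  0.25528115]
 [-0.43268739 -0.66159361  0.61243409 -0.96128767]
 [ 0.01248437 -0.68364878 -0.72970438  0.76719629]
 [ 0.          0.          0.          1.        ]]
top [[491.64449101   0.         252.12382203]
 [  0.         491.64449101 185.65907608]
 [  0.           0.           1.        ]] [-0.02582975  0.          0.          0.          0.        ] [[-0.01056793 -0.98366552  0.17969546  0.39380029]
 [-0.999762    0.00696405 -0.02067453 -0.37059696]
 [ 0.01908541 -0.17987118 -0.98350501  0.93671669]
 [ 0.          0.          0.          1.        ]]
```

View pics/scene0.png

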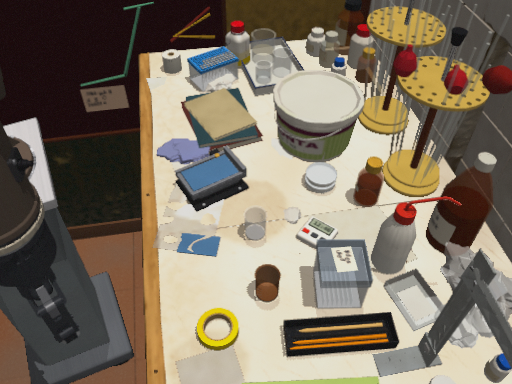

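View pics/top0.png

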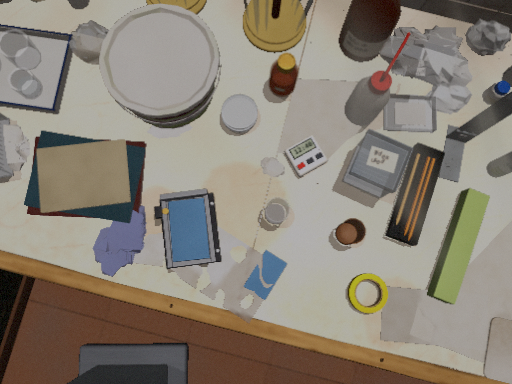

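Run:
```python
import cv2,pickle
d=pickle.load(open("f0.pkl","rb"))
t=d["top"]["image"][180:280,140:300,::-1]; s=d["scene"]["image"][140:260,160:290,::-1]
cv2.imwrite("pics/tc.png",cv2.resize(t,None,fx=5,fy=5,interpolation=cv2.INTER_CUBIC))
cv2.imwrite("pics/sc.png",cv2.resize(s,None,fx=5,fy=5,interpolation=cv2.INTER_CUBIC))
```

```text
(no output)
```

View pics/tc.png

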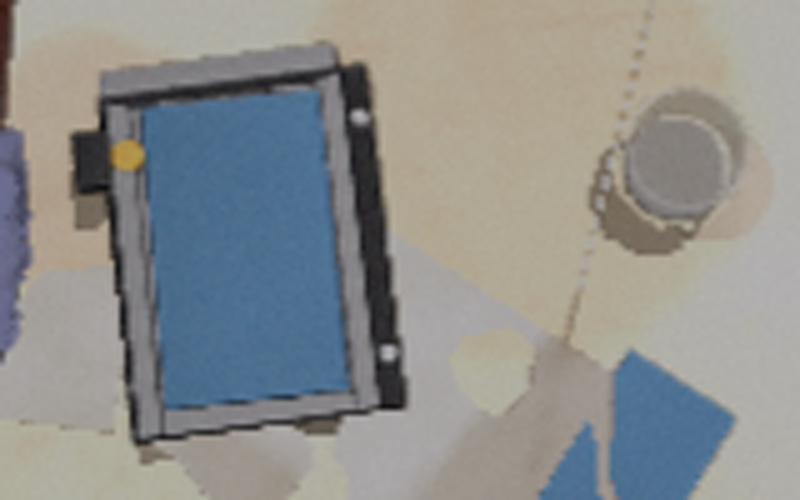

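View pics/sc.png

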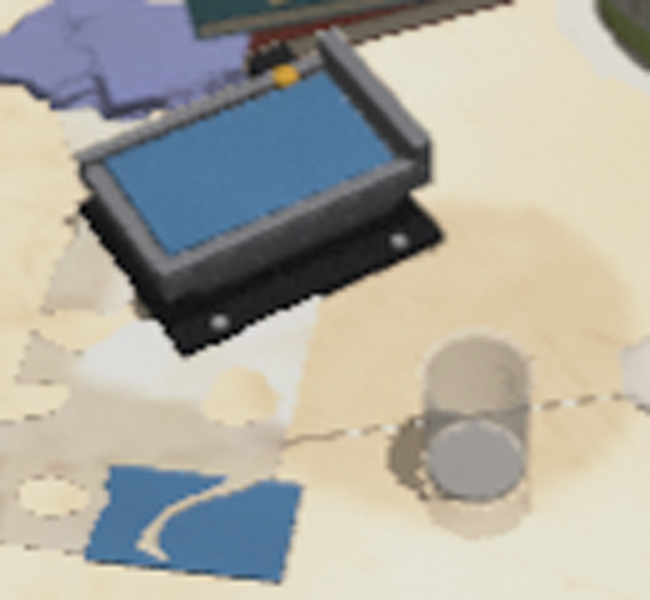

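```bash
cat > h.py <<'E'
import numpy as np,cv2
def proj(f,P):
    E=np.linalg.inv(f["extrinsics"]); 
    p,_=cv2.projectPoints(np.asarray(P,float).reshape(-1,3),cv2.Rodrigues(E[:3,:3])[0],E[:3,3],f["mtx"],f["dist"]); return p[:,0]
def at_z(f,px,z):
    u=cv2.undistortPoints(np.array(px,float).reshape(-1,1,2),f["mtx"],f["dist"])[:,0]
    d=np.c_[u,np.ones(len(u))]@f["extrinsics"][:3,:3].T; c=f["extrinsics"][:3,3]
    return c+d*((z-c[2])/d[:,2])[:,None]
def tri(f1,p1,f2,p2):
    from scipy.optimize import least_squares
    return least_squares(lambda X:np.r_[proj(f1,X)[0]-p1,proj(f2,X)[0]-p2],[.45,-.4,.05]).x
E
cat > fit.py <<'E'
import pickle,numpy as np
from h import *
from scipy.optimize import least_squares
d=pickle.load(open("f0.pkl","rb"))
T=lambda x,y:(140+(x+.5)/5-.5,180+(y+.5)/5-.5)
S=lambda x,y:(160+(x+.5)/5-.5,140+(y+.5)/5-.5)
# (cam, px, frame, local)
O=[("top",T(163,410),'p',(-55,33,4)),("top",T(351,390),'p',(-55,-33,4)),("top",T(142,107),'p',(55,33,4)),("top",T(320,89),'p',(55,-33,4)),
("scene",S(105,165),'p',(-55,33,4)),("scene",S(172,254),'p',(-55,-33,4)),
("top",T(101,73),'s',(66,43,16)),("top",T(331,43),'s',(66,-43,16)),
("top",T(377,408),'s',(-66,-43,5)),("top",T(139,439),'s',(-66,43,5)),
("scene",S(430,142),'s',(56,-43,16)),("scene",S(163,272),'s',(-66,-43,5)),("scene",S(78,157),'s',(-66,43,5)),
]
def pts(q):
    x,y,a,h,u,v,b=q
    r=[]
    for c,px,fr,l in O:
        l=np.array(l,float)/1000
        if fr=='p':
            cb,sb=np.cos(b),np.sin(b); l=np.array([cb*l[0]-sb*l[1]+u,sb*l[0]+cb*l[1]+v,l[2]])
        ca,sa=np.cos(a),np.sin(a)
        r.append([x+ca*l[0]-sa*l[1],y+sa*l[0]+ca*l[1],h+l[2]])
    return np.array(r)
def res(q):
    P=pts(q); return np.concatenate([proj(d[o[0]],P[i])[0]-o[1] for i,o in enumerate(O)])
x0=at_z(d["top"],[T(245,250)],.047)[0]
s=least_squares(res,[x0[0],x0[1],0,.047,0,0,0],loss="soft_l1")
print(np.round(s.x,4)); print(np.round(res(s.x).reshape(-1,2),1))
q=s.x
print("noseP",at_z(d["top"],[T(127,155)],q[3]+.005))
# beaker
tp=T(677,167)
X=tri(d["top"],tp,d["scene"],S(475,460)); print("inner bottom?",X)
E
python3 fit.py
```

```text
[ 0.48   -0.2715  0.1225  0.0449 -0.0028 -0.0017 -0.0221]
[[ 0.5  0. ]
 [-0.2 -0.1]
 [-0.3 -0.1]
 [ 0.2 -0.3]
 [-0.2 -0.9]
 [-0.3  0.6]
 [-1.  -0.5]
 [ 0.5 -0.6]
 [ 0.4 -0.2]
 [-0.1  0. ]
 [-2.7  1.2]
 [ 0.4  0.9]
 [-0.7 -0.9]]
noseP [[ 0.51099193 -0.23081123  0.04991272]]
inner bottom? [ 0.51002073 -0.43306189  0.00715563]
```

```bash
sed -i 's/(56,-43,16)/(66,-43,16)/' fit.py
cat >> fit.py <<'E'
np.save("fit.npy",q)
ths=np.linspace(0,2*np.pi,60)
B=X
def W(l,fr):
    global O
    O=[("top",0,fr,p) for p in l]; return pts(q)
rects=[W([(-55,33,4),(-55,-33,4),(55,-33,4),(55,33,4)],'p'),W([(-66,43,5),(-66,-43,5),(66,-43,5),(66,43,5)],'s'),W([(56,43,16),(56,-43,16),(66,-43,16),(66,43,16)],'s'),W([(-66,35,0),(-66,-35,0)],'s')]
for z in(0,.06): rects.append(np.c_[B[0]+.023*np.cos(ths),B[1]+.023*np.sin(ths),0*ths+z])
for n,(a,b,w,h) in {"top":(140,180,160,100),"scene":(160,140,130,120)}.items():
    im=cv2.resize(np.ascontiguousarray(d[n]["image"][b:b+h,a:a+w,::-1]),None,fx=5,fy=5,interpolation=cv2.INTER_CUBIC)
    for r in rects:
        p=((proj(d[n],r)+.5-[a,b])*5-.5).round().astype(int)
        cv2.polylines(im,[p.reshape(-1,1,2)],True,(0,0,255),1)
    cv2.imwrite(f"pics/ov_{n}.png",im)
for nm,l,f in(("plate",[(0,0,0),(-55,0,0),(55,0,0)],'p'),("lip",[(-66,0,0)],'s')): print(nm,W(l,f))
E
python3 fit.py
```

```text
[ 0.4796 -0.2713  0.1193  0.0435 -0.0023 -0.0017 -0.0203]
[[ 0.4 -0. ]
 [-0.3 -0.1]
 [-0.3 -0. ]
 [ 0.2 -0.2]
 [-0.1 -0.5]
 [-0.3  0.9]
 [-0.9 -0.2]
 [ 0.5 -0.1]
 [ 0.2  0.2]
 [-0.3  0.2]
 [ 1.1 -0. ]
 [ 0.1  1.3]
 [-0.8 -0.6]]
noseP [[ 0.51117769 -0.23058965  0.04850701]]
inner bottom? [ 0.51002073 -0.43306189  0.00715563]
plate [[ 0.47752958 -0.27327185  0.04350701]
 [ 0.4227987  -0.27870608  0.04350701]
 [ 0.53226046 -0.26783762  0.04350701]]
lip [[ 0.41405971 -0.27912649  0.04350701]]
```

View pics/ov_top.png

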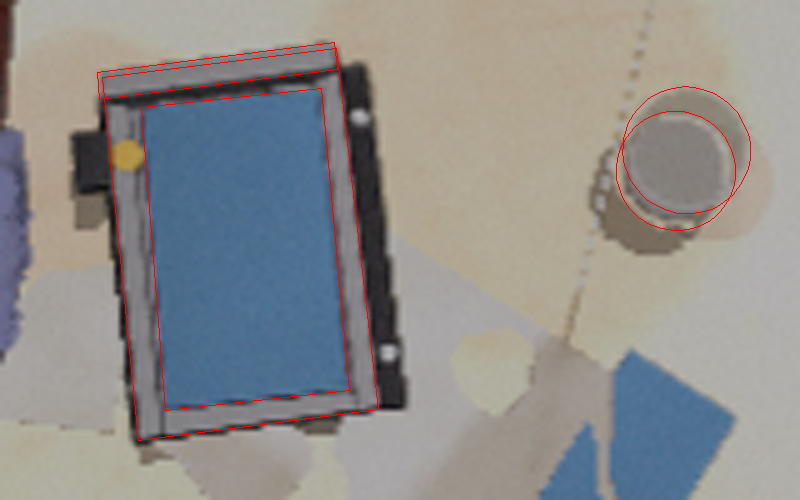

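View pics/ov_scene.png

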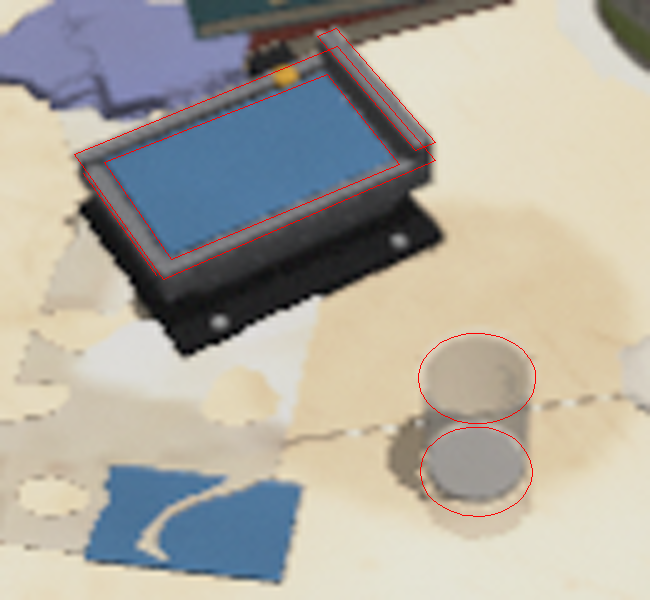

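```bash
cat >> h.py <<'E'
def need(env,tgt,psi_t=None):
    s=env.get_state(); w,x,y,z=s["eef_rot"]
    from scipy.spatial.transform import Rotation as R
    M=R.from_quat([x,y,z,w]).as_matrix(); psi=np.degrees(np.arctan2(M[1,0],M[0,0]))
    print("t",s["t"],"pos",np.round(s["position"],4),"psi",round(psi,2),"F",np.round(s["contact_force"],1),"op",round(s["opening"],3),"toolz",np.round(M[:,2],4))
    print("delta now mm",np.round(M.T@(np.array(tgt)-s["position"])*1000,1))
    if psi_t is not None:
        a=np.radians(psi_t);N=np.array([[np.cos(a),np.sin(a),0],[np.sin(a),-np.cos(a),0],[0,0,-1]]).T
        print("turn",round(psi-psi_t,2),"delta after turn",np.round(N.T@(np.array(tgt)-s["position"])*1000,1))
E
python3 - <<'E'
from cell import env
from h import *
q=np.load("fit.npy")
yaw=np.degrees(q[2]+q[6]); print("plate yaw",yaw)
a=np.radians(yaw); P=np.array([.4775+.010*np.cos(a),-.2733+.010*np.sin(a),.12])
need(env,P,yaw-90)
E
```

```text
plate yaw 5.67031238605196
t 0.1 pos [ 0.1537 -0.6053  0.2306] psi -75.75 F [ 0.1  0.2 -0.1] op 1.005 toolz [-5.0e-04  1.3e-03 -1.0e+00]
delta now mm [-240.5 -405.5  110.9]
turn 8.58 delta after turn [-298.4 -365.   110.6]
```

Emit:
{"op": "servo_tool", "data": {"deltas": [0, 0, 0, 2.9, 1, 0, 0, 0, 2.9, 1, 0, 0, 0, 2.8, 1, -15, -18, 0, 0, 1, -30, -37, 0, 0, 1, -30, -37, 0, 0, 1, -30, -37, 0, 0, 1, -30, -37, 0, 0, 1, -30, -37, 0, 0, 1, -30, -37, 0, 0, 1, -30, -37, 0, 0, 1, -30, -37, 0, 0, 1], "grip_force": 40}}

```text
t: 1.3
position: [0.4422, -0.3195, 0.2312]
eef_rot: [0.0, 0.741, -0.671, -0.0]
contact_force: [0.3, -0.7, -0.1]
opening: -0.001
```

Emit:
{"op": "servo_tool", "data": {"deltas": [-25, -29, 0, 0, 1, -14, -14, 20, 0, 1, -5, -8, 30, 0, 1, 0, 0, 30, 0, 1, 0, 0, 20, 0, 1, 0, 0, 10, 0, 1, 0, 0, 0, 0, 1, 0, 0, 0, 0, 1]}}

```text
t: 2.1
position: [0.488, -0.2726, 0.122]
eef_rot: [-0.0, 0.741, -0.671, 0.0]
contact_force: [0.7, -0.1, 1.1]
opening: 0.003
```

Run:
```python
from cell import env,grab_frame
from h import *
q=np.load("fit.npy")
yaw=np.degrees(q[2]+q[6])
a=np.radians(yaw); P=np.array([.4775+.010*np.cos(a),-.2733+.010*np.sin(a),.07])
need(env,P,yaw-90)
im=grab_frame("scene")["image"][90:270,130:330,::-1]
cv2.imwrite("pics/s1.png",cv2.resize(im,None,fx=3,fy=3))
```

```text
t 2.1 pos [ 0.488  -0.2726  0.122 ] psi -84.36 F [ 0.7 -0.1  1.1] op 0.003 toolz [ 7.e-04 -4.e-04 -1.e+00]
delta now mm [-0.4  0.6 52. ]
turn -0.03 delta after turn [-0.3  0.5 52. ]
```

View pics/s1.png

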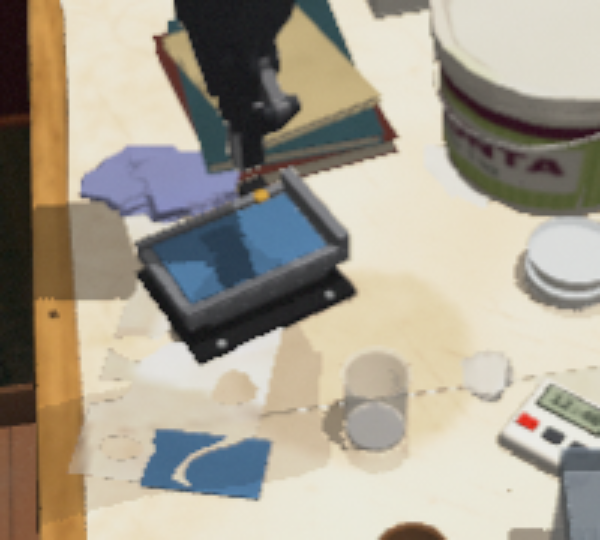

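The view shows shut fingers hovering above the plate near the stand (crop ~(245,150)). Lowering to about 55 mm, then creeping.

Emit:
{"op": "servo_tool", "data": {"deltas": [0, 0, 20, 0, 1, 0, 0, 20, 0, 1, 0, 0, 15, 0, 1, 0, 0, 8, 0, 1, 0, 0, 3, 0, 1, 0, 0, 0, 0, 1, 0, 0, 0, 0, 1]}}

```text
t: 2.85
position: [0.4882, -0.2726, 0.0562]
eef_rot: [-0.0, 0.741, -0.671, 0.001]
contact_force: [-0.2, 0.9, -0.4]
opening: -0.001
```

Emit:
{"op": "servo_tool", "data": {"deltas": [0, 0, 1, 0, 1, 0, 0, 1, 0, 1, 0, 0, 1, 0, 1, 0, 0, 0, 0, 1]}}

```text
t: 3.25
position: [0.4875, -0.2723, 0.0522]
eef_rot: [0.0, 0.741, -0.671, -0.0]
contact_force: [-0.4, 0.6, -0.1]
opening: 0.001
```

Emit:
{"op": "servo_tool", "data": {"deltas": [0, 0, 1, 0, 1, 0, 0, 1, 0, 1, 0, 0, 0, 0, 1]}}

```text
t: 3.55
position: [0.4876, -0.2722, 0.0501]
eef_rot: [0.0, 0.741, -0.671, -0.0]
contact_force: [-0.4, -0.8, -0.2]
opening: -0.0
```

Emit:
{"op": "servo_tool", "data": {"deltas": [0, 0, 1, 0, 1, 0, 0, 0, 0, 1]}}

```text
t: 3.75
position: [0.4876, -0.2722, 0.0492]
eef_rot: [0.0, 0.741, -0.671, -0.0]
contact_force: [-0.3, 1.4, -0.0]
opening: -0.003
```

Emit:
{"op": "servo_tool", "data": {"deltas": [0, 0, 0.5, 0, 1, 0, 0, 0, 0, 1]}}

```text
t: 3.95
position: [0.4876, -0.2723, 0.0488]
eef_rot: [0.0, 0.741, -0.671, -0.0]
contact_force: [0.1, 0.6, -0.3]
opening: -0.002
```

Emit:
{"op": "servo_tool", "data": {"deltas": [0, 0, 0.5, 0, 1, 0, 0, 0, 0, 1]}}

```text
t: 4.15
position: [0.4876, -0.2723, 0.0482]
eef_rot: [0.0, 0.741, -0.671, -0.0]
contact_force: [0.1, 0.3, 0.0]
opening: 0.002
```

Emit:
{"op": "servo_tool", "data": {"deltas": [0, 0, 0.5, 0, 1, 0, 0, 0, 0, 1]}}

```text
t: 4.35
position: [0.4876, -0.2723, 0.0478]
eef_rot: [0.0, 0.741, -0.671, -0.0]
contact_force: [-0.1, -0.3, 0.4]
opening: 0.003
```

Emit:
{"op": "servo_tool", "data": {"deltas": [0, 0, 0.5, 0, 1, 0, 0, 0, 0, 1]}}

```text
t: 4.55
position: [0.4876, -0.2723, 0.0472]
eef_rot: [0.0, 0.741, -0.671, -0.0]
contact_force: [-0.8, 0.2, 0.0]
opening: 0.0
```

Emit:
{"op": "servo_tool", "data": {"deltas": [0, 0, 0.5, 0, 1, 0, 0, 0, 0, 1]}}

```text
t: 4.75
position: [0.4876, -0.2723, 0.0468]
eef_rot: [0.0, 0.741, -0.671, -0.0]
contact_force: [0.6, 0.3, -0.6]
opening: 0.002
```

Emit:
{"op": "servo_tool", "data": {"deltas": [0, 0, 0.5, 0, 1, 0, 0, 0, 0, 1]}}

```text
t: 4.95
position: [0.4877, -0.2723, 0.0465]
eef_rot: [0.0, 0.741, -0.671, 0.0]
contact_force: [-1.3, 0.8, 4.2]
opening: 0.002
```

Emit:
{"op": "servo_tool", "data": {"deltas": [0, 0, 0.5, 0, 1, 0, 0, 0, 0, 1]}}

```text
t: 5.15
position: [0.4877, -0.2723, 0.0465]
eef_rot: [-0.0, 0.741, -0.671, 0.0]
contact_force: [-1.9, 1.1, 9.9]
opening: -0.001
```

Emit:
{"op": "servo_tool", "data": {"deltas": [0, 0, 0.5, 0, 1, 0, 0, 0, 0, 1]}}

```text
t: 5.35
position: [0.4877, -0.2723, 0.0464]
eef_rot: [0.0, 0.741, -0.671, 0.0]
contact_force: [-4.9, 2.1, 15.3]
opening: -0.001
```

Run:
```python
from cell import env
for i in range(1): print(env.get_state()["contact_force"])
```

```text
[-4.94026627  2.1037138  15.27849904]
```

Emit:
{"op": "servo_tool", "data": {"deltas": [0, 1, 0.1, 0, 1, 0, 1, 0, 0, 1]}}

```text
t: 5.55
position: [0.4876, -0.2724, 0.0464]
eef_rot: [-0.001, 0.741, -0.671, 0.002]
contact_force: [4.0, 1.4, 7.2]
opening: 0.001
```

Emit:
{"op": "servo_tool", "data": {"deltas": [0, 1, 0, 0, 1, 0.1, 1, 0, 0, 1]}}

```text
t: 5.75
position: [0.4865, -0.2728, 0.0464]
eef_rot: [-0.001, 0.741, -0.671, 0.002]
contact_force: [4.9, 0.6, 5.8]
opening: -0.002
```

Emit:
{"op": "servo_tool", "data": {"deltas": [0, 0, 0.5, 0, 1, 0, 0, 0, 0, 1]}}

```text
t: 5.95
position: [0.4864, -0.2729, 0.0464]
eef_rot: [-0.001, 0.741, -0.671, 0.002]
contact_force: [2.6, 1.8, 12.1]
opening: -0.002
```

Emit:
{"op": "servo_tool", "data": {"deltas": [0, 0, 0.4, 0, 1, 0, 0, 0, 0, 1]}}

```text
t: 6.15
position: [0.4865, -0.2729, 0.0464]
eef_rot: [-0.001, 0.741, -0.671, 0.002]
contact_force: [0.1, 2.3, 18.3]
opening: 0.002
```

Emit:
{"op": "servo_tool", "data": {"deltas": [0, 1, 0, 0, 1]}}

```text
t: 6.25
position: [0.4864, -0.2729, 0.0464]
eef_rot: [-0.002, 0.741, -0.671, 0.003]
contact_force: [5.3, 2.4, 11.4]
opening: -0.0
```

Emit:
{"op": "servo_tool", "data": {"deltas": [0, 0.5, 0.2, 0, 1]}}

```text
t: 6.35
position: [0.4864, -0.273, 0.0464]
eef_rot: [-0.002, 0.742, -0.671, 0.003]
contact_force: [5.1, 3.7, 16.4]
opening: -0.004
```

Emit:
{"op": "servo_tool", "data": {"deltas": [0, 0.6, 0.2, 0, 1]}}

```text
t: 6.45
position: [0.4864, -0.273, 0.0464]
eef_rot: [-0.002, 0.742, -0.671, 0.004]
contact_force: [7.4, 3.5, 16.3]
opening: -0.002
```

Emit:
{"op": "servo_tool", "data": {"deltas": [0, 0.6, 0.2, 0, 1]}}

```text
t: 6.55
position: [0.4863, -0.273, 0.0464]
eef_rot: [-0.002, 0.742, -0.671, 0.004]
contact_force: [7.4, 3.5, 16.3]
opening: 0.0
```

Emit:
{"op": "servo_tool", "data": {"deltas": [0, 0.8, 0.1, 0, 1]}}

```text
t: 6.65
position: [0.486, -0.2732, 0.0464]
eef_rot: [-0.003, 0.742, -0.671, 0.005]
contact_force: [9.2, 3.1, 15.5]
opening: -0.001
```

Emit:
{"op": "servo_tool", "data": {"deltas": [0, 0.8, 0.1, 0, 1]}}

```text
t: 6.75
position: [0.4855, -0.2734, 0.0464]
eef_rot: [-0.003, 0.742, -0.671, 0.005]
contact_force: [9.4, 3.1, 16.0]
opening: 0.002
```

Emit:
{"op": "servo_tool", "data": {"deltas": [0, 0.8, 0, 0, 1]}}

```text
t: 6.85
position: [0.4848, -0.2736, 0.0464]
eef_rot: [-0.003, 0.742, -0.671, 0.005]
contact_force: [9.6, 2.6, 15.9]
opening: -0.003
```

Emit:
{"op": "servo_tool", "data": {"deltas": [0, 1, 0, 0, 1, 0, 1, 0, 0, 1]}}

```text
t: 7.05
position: [0.4829, -0.2738, 0.0464]
eef_rot: [-0.003, 0.742, -0.671, 0.005]
contact_force: [9.2, 1.4, 15.2]
opening: 0.001
```

Emit:
{"op": "servo_tool", "data": {"deltas": [0, 1, 0, 0, 1, 0, 1, 0, 0, 1]}}

```text
t: 7.25
position: [0.4809, -0.2741, 0.0464]
eef_rot: [-0.003, 0.742, -0.671, 0.005]
contact_force: [9.5, 1.7, 14.8]
opening: 0.0
```

```bash
cat > look.py <<'E'
import sys,pickle
from cell import env,grab_frame
from h import *
n,tag=sys.argv[1:3]; a,b,w,h=map(int,sys.argv[3:7]); k=int(sys.argv[7])
f=grab_frame(n); pickle.dump(f,open(f"f_{tag}.pkl","wb"))
cv2.imwrite(f"pics/{tag}.png",cv2.resize(f["image"][b:b+h,a:a+w,::-1],None,fx=k,fy=k,interpolation=cv2.INTER_CUBIC))
E
python3 look.py scene s2 160 140 130 120 5
```

```text
(no output)
```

View pics/s2.png

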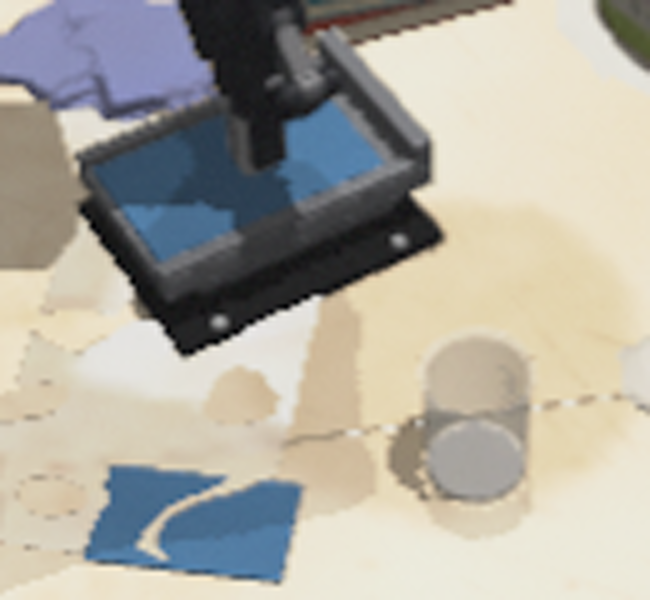

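Emit:
{"op": "servo_tool", "data": {"deltas": [0, 1, 0, 0, 1, 0, 1, 0, 0, 1, 0, 1, 0, 0, 1]}}

```text
t: 7.6
position: [0.478, -0.2744, 0.0464]
eef_rot: [-0.003, 0.742, -0.671, 0.005]
contact_force: [10.2, 1.9, 14.9]
opening: 0.0
```

Emit:
{"op": "servo_tool", "data": {"deltas": [0, 1, 0, 0, 1, 0, 1, 0.05, 0, 1]}}

```text
t: 7.8
position: [0.4761, -0.2746, 0.0464]
eef_rot: [-0.003, 0.742, -0.671, 0.005]
contact_force: [9.2, 3.0, 16.4]
opening: 0.003
```

Emit:
{"op": "servo_tool", "data": {"deltas": [0, 1, 0, 0, 1, 0, 1, 0, 0, 1]}}

```text
t: 8.0
position: [0.4741, -0.2748, 0.0464]
eef_rot: [-0.003, 0.742, -0.671, 0.005]
contact_force: [8.8, 1.7, 15.4]
opening: -0.003
```

Emit:
{"op": "servo_tool", "data": {"deltas": [0, 1, 0, 0, 1]}}

```text
t: 8.1
position: [0.4731, -0.2749, 0.0464]
eef_rot: [-0.003, 0.742, -0.671, 0.005]
contact_force: [9.5, 3.0, 15.6]
opening: 0.001
```

Emit:
{"op": "servo_tool", "data": {"deltas": [0, 1, 0, 0, 1]}}

```text
t: 8.2
position: [0.4721, -0.275, 0.0464]
eef_rot: [-0.003, 0.742, -0.671, 0.005]
contact_force: [8.7, 1.8, 14.7]
opening: 0.0
```

Emit:
{"op": "servo_tool", "data": {"deltas": [0, 1, 0, 0, 1]}}

```text
t: 8.3
position: [0.471, -0.2752, 0.0464]
eef_rot: [-0.003, 0.742, -0.671, 0.005]
contact_force: [8.0, 2.4, 16.6]
opening: -0.0
```

Emit:
{"op": "servo_tool", "data": {"deltas": [0, 1, -0.1, 0, 1]}}

```text
t: 8.4
position: [0.4693, -0.2755, 0.0464]
eef_rot: [-0.002, 0.742, -0.671, 0.005]
contact_force: [6.2, 1.9, 17.7]
opening: 0.004
```

Emit:
{"op": "servo_tool", "data": {"deltas": [0, 0.8, 0, 0, 1]}}

```text
t: 8.5
position: [0.4681, -0.2756, 0.0464]
eef_rot: [-0.002, 0.742, -0.671, 0.005]
contact_force: [5.8, 1.6, 19.6]
opening: 0.001
```

Emit:
{"op": "servo_tool", "data": {"deltas": [0, 0.8, 0, 0, 1]}}

```text
t: 8.6
position: [0.4671, -0.2758, 0.0464]
eef_rot: [-0.002, 0.742, -0.671, 0.004]
contact_force: [5.0, 1.3, 19.7]
opening: -0.002
```

Emit:
{"op": "servo_tool", "data": {"deltas": [0, 0, -0.4, 0, 1]}}

```text
t: 8.7
position: [0.4664, -0.2758, 0.0464]
eef_rot: [-0.002, 0.741, -0.671, 0.004]
contact_force: [3.8, -0.5, 13.3]
opening: 0.001
```

Emit:
{"op": "servo_tool", "data": {"deltas": [0, 0.8, 0, 0, 1]}}

```text
t: 8.8
position: [0.4657, -0.2759, 0.0464]
eef_rot: [-0.002, 0.741, -0.671, 0.004]
contact_force: [3.9, 1.1, 15.8]
opening: 0.004
```

Emit:
{"op": "servo_tool", "data": {"deltas": [0, 0.8, -0.1, 0, 1]}}

```text
t: 8.9
position: [0.4647, -0.2759, 0.0464]
eef_rot: [-0.002, 0.741, -0.671, 0.004]
contact_force: [5.1, 1.5, 15.1]
opening: 0.004
```

Emit:
{"op": "servo_tool", "data": {"deltas": [0, 1.5, 0, 0, 1, 0, 1.5, 0, 0, 1]}}

```text
t: 9.1
position: [0.4617, -0.2762, 0.0464]
eef_rot: [-0.002, 0.741, -0.671, 0.004]
contact_force: [4.8, 0.5, 15.4]
opening: -0.005
```

Emit:
{"op": "servo_tool", "data": {"deltas": [0, 1.5, 0, 0, 1, 0, 1.5, 0, 0, 1]}}

```text
t: 9.3
position: [0.4588, -0.2765, 0.0464]
eef_rot: [-0.002, 0.741, -0.671, 0.004]
contact_force: [3.5, 1.1, 15.8]
opening: -0.0
```

Emit:
{"op": "servo_tool", "data": {"deltas": [0, 1.5, 0, 0, 1, 0, 1.5, 0, 0, 1]}}

```text
t: 9.5
position: [0.4558, -0.2769, 0.0464]
eef_rot: [-0.002, 0.741, -0.671, 0.004]
contact_force: [4.3, 0.5, 16.2]
opening: 0.002
```

Emit:
{"op": "servo_tool", "data": {"deltas": [0, 1.5, -0.1, 0, 1, 0, 1.5, 0, 0, 1]}}

```text
t: 9.7
position: [0.4526, -0.2772, 0.0464]
eef_rot: [-0.002, 0.741, -0.671, 0.004]
contact_force: [4.8, 1.4, 15.5]
opening: 0.004
```

Emit:
{"op": "servo_tool", "data": {"deltas": [0, 1.5, 0, 0, 1, 0, 1.5, 0, 0, 1]}}

```text
t: 9.9
position: [0.4497, -0.2775, 0.0464]
eef_rot: [-0.002, 0.741, -0.671, 0.004]
contact_force: [4.9, -0.5, 15.7]
opening: 0.004
```

```bash
python3 look.py top s3 140 180 160 100 5;python3 look.py scene s4 160 140 130 120 5
```

```text
(no output)
```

View pics/s3.png

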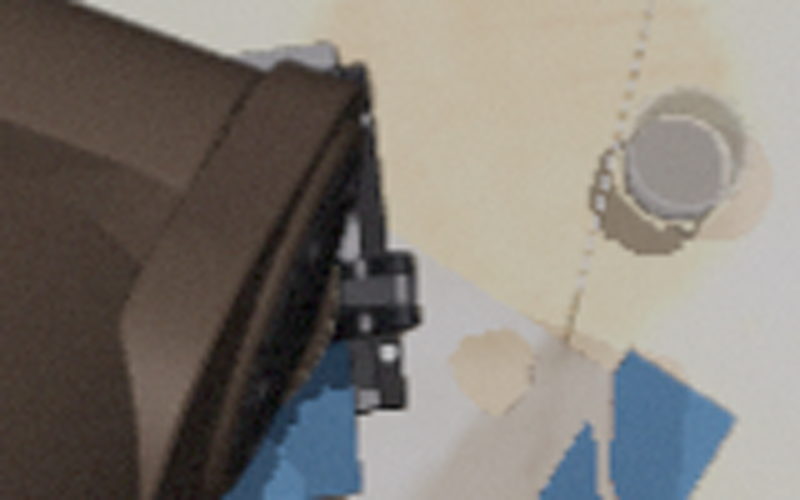

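View pics/s4.png

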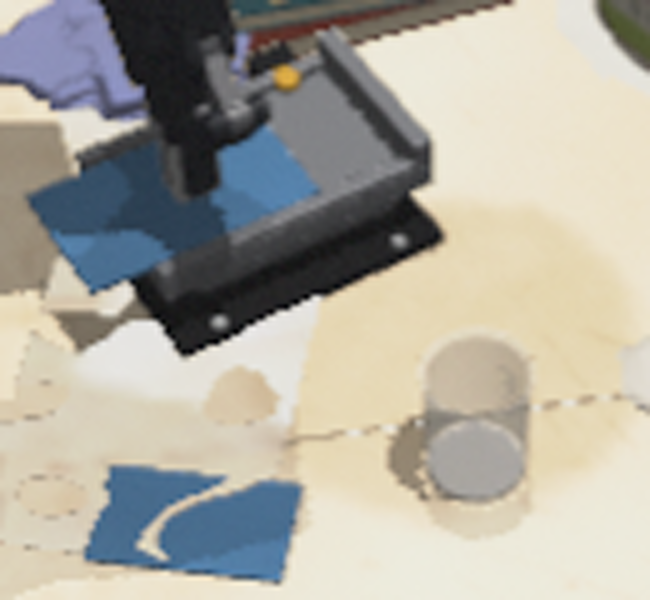

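```bash
cat > oh.py <<'E'
from h import *
import pickle
d=pickle.load(open("f0.pkl","rb")); q=np.load("fit.npy")
S=lambda x,y:(160+(x+.5)/5-.5,140+(y+.5)/5-.5)
T=lambda x,y:(140+(x+.5)/5-.5,180+(y+.5)/5-.5)
ax=np.array([np.cos(q[2]),np.sin(q[2])]);ay=np.array([-ax[1],ax[0]])
def loc(n,px,z=.0465):
    for p in at_z(d[n],px,z): print(n,np.round(p,4),"stand-local mm",np.round([ax@(p[:2]-q[:2])*1e3,ay@(p[:2]-q[:2])*1e3],1))
E
python3 - <<'E'
from oh import *
print("initial");loc("scene",[S(105,165),S(172,254)]);loc("top",[T(163,410),T(351,390)])
print("now");loc("scene",[S(27,200),S(92,293),S(318,190)]);loc("top",[T(360,493)])
E
```

```text
initial
scene [ 0.4195 -0.2465  0.0465] stand-local mm [-56.7  31.7]
scene [ 0.4277 -0.3084  0.0465] stand-local mm [-55.9 -30.7]
top [ 0.4195 -0.245   0.0465] stand-local mm [-56.5  33.3]
top [ 0.426  -0.3121  0.0465] stand-local mm [-58.1 -34.1]
now
scene [ 0.3822 -0.2525  0.0465] stand-local mm [-94.4  30.2]
scene [ 0.3901 -0.3151  0.0465] stand-local mm [-94.  -32.8]
scene [ 0.4976 -0.2996  0.0465] stand-local mm [ 14.5 -30.3]
top [ 0.3896 -0.3154  0.0465] stand-local mm [-94.6 -33.1]
```

Emit:
{"op": "servo_tool", "data": {"deltas": [0, 1.5, 0, 0, 1, 0, 1.5, 0, 0, 1]}}

```text
t: 10.2
position: [0.4467, -0.2779, 0.0464]
eef_rot: [-0.002, 0.741, -0.671, 0.004]
contact_force: [3.5, -0.8, 14.1]
opening: -0.001
```

Emit:
{"op": "servo_tool", "data": {"deltas": [0, 1.5, 0, 0, 1, 0, 1.5, 0, 0, 1]}}

```text
t: 10.4
position: [0.4437, -0.2782, 0.0464]
eef_rot: [-0.001, 0.741, -0.671, 0.004]
contact_force: [3.9, 0.2, 15.3]
opening: -0.002
```

Emit:
{"op": "servo_tool", "data": {"deltas": [0, 1.5, 0, 0, 1, 0, 1, 0, 0, 1, 0, 0, 0, 0, 1]}}

```text
t: 10.7
position: [0.441, -0.2785, 0.0464]
eef_rot: [-0.001, 0.741, -0.671, 0.004]
contact_force: [4.3, 0.4, 16.3]
opening: -0.001
```

Emit:
{"op": "servo_tool", "data": {"deltas": [0, 0, -0.7, 0, 1, 0, 0, -2, 0, 1, 0, 0, -10, 0, 1, 0, 0, -25, 0, -1, 0, 0, -25, 0, -1, 0, 10, -20, 0, -1, 0, 25, 0, 0, -1, 0, 25, 0, 0, -1, 0, 5, 0, 0, -1, 0, 0, 0, 0, -1, 0, 0, 0, 0, -1]}}

```text
t: 11.8
position: [0.3733, -0.2838, 0.1272]
eef_rot: [-0.0, 0.741, -0.671, 0.0]
contact_force: [-1.1, 0.7, 0.4]
opening: 0.996
```

```bash
python3 look.py top s5 140 180 160 100 5;python3 look.py scene s6 160 140 130 120 5
python3 - <<'E'
from oh import *
loc("scene",[S(185,355),S(80,205)],.004)
E
```

```text
scene [ 0.4226 -0.3274  0.004 ] stand-local mm [-63.3 -49. ]
scene [ 0.4105 -0.2239  0.004 ] stand-local mm [-62.9  55.3]
```

View pics/s5.png

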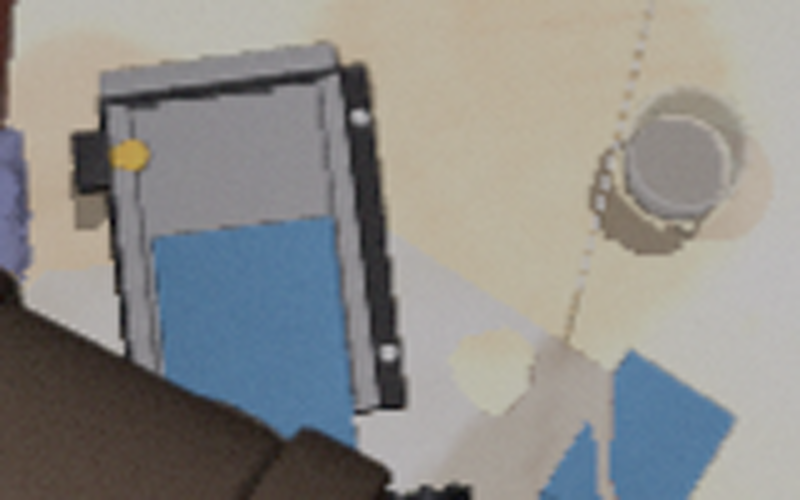

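View pics/s6.png

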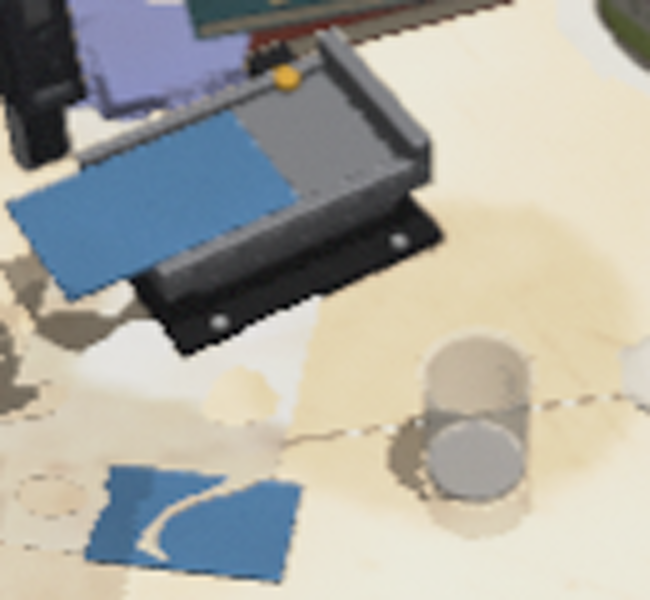

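Run:
```python
from oh import *
from scipy.optimize import least_squares
loc("scene",[S(8,204),S(70,300),S(295,197)]);loc("top",[T(155,238),T(331,216)])
O=[("scene",S(8,204),(-55,33)),("scene",S(70,300),(-55,-33)),("top",T(155,238),(55,33)),("top",T(331,216),(55,-33))]
def r(p):
    x,y,a=p;o=[]
    for c,px,l in O:
        X=[x+(np.cos(a)*l[0]-np.sin(a)*l[1])/1e3,y+(np.sin(a)*l[0]+np.cos(a)*l[1])/1e3,.0465]; o.append(proj(d[c],X)[0]-px)
    return np.concatenate(o)
s=least_squares(r,[.43,-.28,.1]);print(s.x,np.degrees(s.x[2]),np.round(s.fun,1)); np.save("plate.npy",s.x)
p=s.x; loc_=[ax@(p[:2]-q[:2])*1e3,ay@(p[:2]-q[:2])*1e3];print(loc_,"overhang",-66-(loc_[0]-55))
from cell import env
a=p[2];P=p[:2]+np.array([np.cos(a),np.sin(a)])*-.037
need(env,[*P,.0445],np.degrees(a)-90)
```

```text
scene [ 0.3741 -0.2513  0.0465] stand-local mm [-102.4   32.4]
scene [ 0.3807 -0.3149  0.0465] stand-local mm [-103.4  -31.5]
scene [ 0.4871 -0.2993  0.0465] stand-local mm [  4.1 -28.7]
top [ 0.4811 -0.241   0.0465] stand-local mm [ 5.1 29.9]
top [ 0.4886 -0.3046  0.0465] stand-local mm [  5.  -34.1]
[ 0.43095782 -0.27814737  0.10166995] 5.825259206131242 [-0.6  0.  -0.2  0.7 -0.7 -0.7  0.5 -0.2]
[np.float64(-49.10544462766602), np.float64(-1.0387455913140289)] overhang 38.10544462766602
t 11.9 pos [ 0.3735 -0.2836  0.1269] psi -84.3 F [-0.3  0.2 -0.5] op 0.998 toolz [ 6.e-04  0.e+00 -1.e+00]
delta now mm [  0.4 -20.7  82.4]
turn -0.12 delta after turn [  0.4 -20.7  82.4]
```

Emit:
{"op": "servo_tool", "data": {"deltas": [0.4, -10, 0, 0, -1, 0, -10.7, 0, 0, -1, 0, 0, 15, 0, -1, 0, 0, 20, 0, -1, 0, 0, 20, 0, -1, 0, 0, 15, 0, -1, 0, 0, 10, 0, -1, 0, 0, 3, 0, -1, 0, 0, 0, 0, -1]}}

```text
t: 12.8
position: [0.3935, -0.282, 0.0437]
eef_rot: [-0.0, 0.741, -0.671, -0.0]
contact_force: [0.2, 1.0, 0.0]
opening: 1.002
```

```bash
python3 look.py scene s7 120 100 170 150 4
```

```text
(no output)
```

View pics/s7.png

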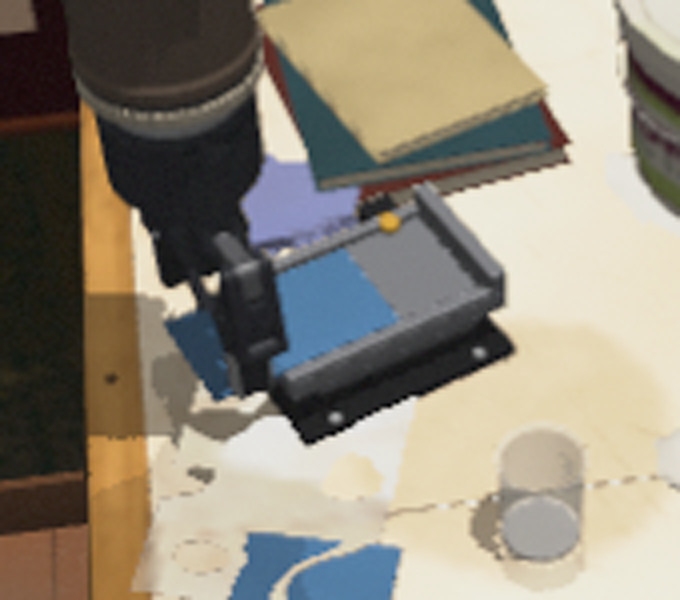

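Emit:
{"op": "servo_tool", "data": {"deltas": [0, -0.5, 10, 0, -1, 0, 0, 8, 0, -1, 0, 0, 5, 0, -1, 0, 0, 3, 0, -1, 0, 0, 0, 0, -1]}}

```text
t: 13.35
position: [0.3933, -0.2819, 0.0174]
eef_rot: [0.0, 0.741, -0.671, -0.0]
contact_force: [0.2, -0.2, -0.2]
opening: 0.997
```

Emit:
{"op": "servo_tool", "data": {"deltas": [0, 0, 0, 0, -0.4, 0, 0, 0, 0, -0.4, 0, 0, 0, 0, -0.4, 0, 0, 0, 0, -0.4], "grip_force": 40}}

```text
t: 13.75
position: [0.3937, -0.2822, 0.0182]
eef_rot: [-0.0, 0.741, -0.671, 0.0]
contact_force: [-1.3, 0.9, 3.4]
opening: 0.76
```

```bash
python3 look.py scene s8 140 160 110 80 7
```

```text
(no output)
```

View pics/s8.png

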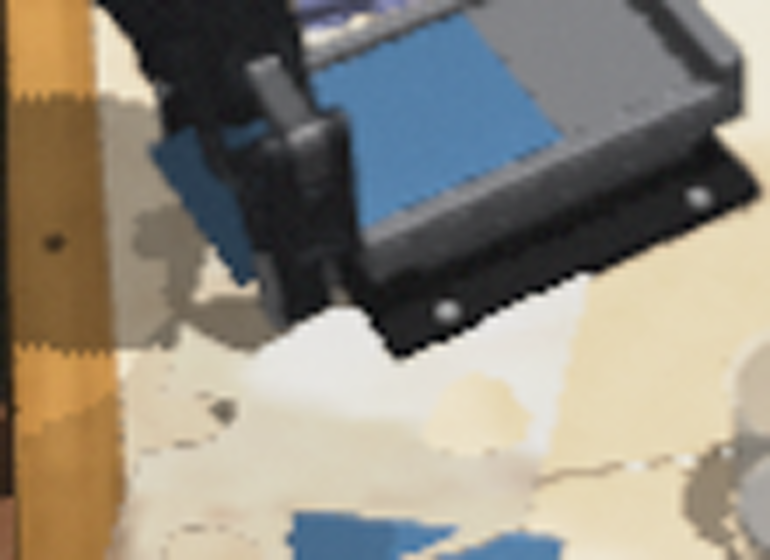

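Emit:
{"op": "servo_tool", "data": {"deltas": [0, 0, 0, 0, 1, 0, 0, 0, 0, 1, 0, 0, 0, 0, 1, 0, 0, 0, 0, 1], "grip_force": 40}}

```text
t: 14.2
position: [0.3937, -0.2822, 0.018]
eef_rot: [-0.0, 0.741, -0.671, 0.0]
contact_force: [-1.0, 0.7, 5.6]
opening: 0.76
```

Emit:
{"op": "servo_tool", "data": {"deltas": [0, 0, -1, 0, 1, 0, 0, -1, 0, 1, 0, 0, 0, 0, 1]}}

```text
t: 14.5
position: [0.3934, -0.282, 0.0198]
eef_rot: [0.0, 0.741, -0.671, -0.0]
contact_force: [-0.2, -0.6, -1.1]
opening: 0.761
```

Emit:
{"op": "servo_tool", "data": {"deltas": [0, 0, -2, 0, 1, 0, 0, -3, 0, 1, 0, 0, -3, 0, 1, 0, 0, -2, 0, 1, 0, 0, 0, 0, 1]}}

```text
t: 15.0
position: [0.3938, -0.2822, 0.0302]
eef_rot: [-0.0, 0.741, -0.671, 0.0]
contact_force: [0.2, 0.3, -0.9]
opening: 0.759
```

```bash
python3 look.py scene s9 140 130 150 110 5;python3 look.py top s9t 140 180 160 100 5
```

```text
(no output)
```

View pics/s9.png

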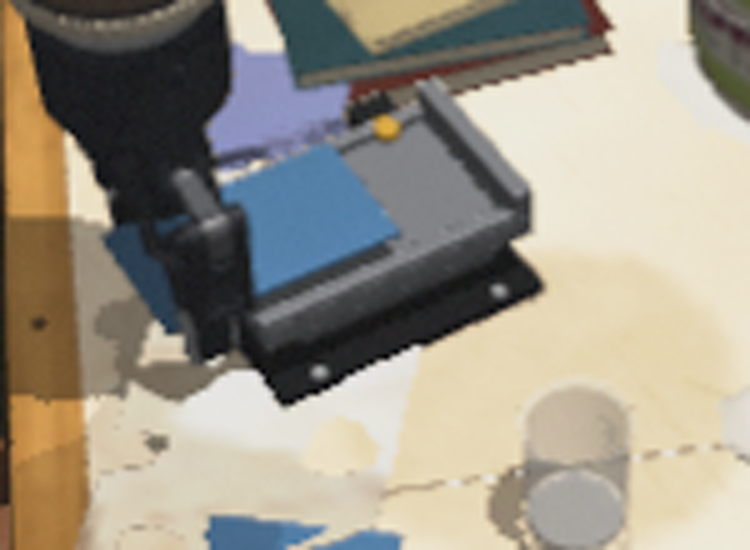

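Emit:
{"op": "servo_tool", "data": {"deltas": [0, 0, -5, 0, 1, 0, 0, -10, 0, 1, 0, 0, -12, 0, 1, 0, 0, -10, 0, 1, 0, 0, -5, 0, 1, 0, 0, 0, 0, 1]}}

```text
t: 15.7
position: [0.3942, -0.2825, 0.073]
eef_rot: [-0.0, 0.741, -0.671, 0.001]
contact_force: [-0.2, -1.1, -0.1]
opening: 0.757
```

Run:
```python
from cell import env
from h import *
need(env,[.4727,-.4371,.072])
```

```text
t 15.7 pos [ 0.3942 -0.2825  0.073 ] psi -84.35 F [-0.2 -1.1 -0.1] op 0.757 toolz [ 0.0018 -0.0011 -1.    ]
delta now mm [161.6 -62.9   1.3]
```

Emit:
{"op": "servo_tool", "data": {"deltas": [5, -2, 0, 0, 1, 10, -4, 0, 0, 1, 16, -6, 0, 0, 1, 18, -7, 0, 0, 1, 18, -7, 0, 0, 1, 18, -7, 0, 0, 1, 18, -7, 0, 0, 1, 18, -7, 0, 0, 1, 16, -6, 0, 0, 1, 12, -5, 0, 0, 1, 8, -3, 0, 0, 1, 4.5, -2, 0, 0, 1]}}

```text
t: 16.9
position: [0.4721, -0.4376, 0.0712]
eef_rot: [0.0, 0.741, -0.672, -0.0]
contact_force: [-0.3, -0.4, -0.9]
opening: 0.758
```

Emit:
{"op": "servo_tool", "data": {"deltas": [0, 0, 0, 0, 1, 0, 0, 0, 0, 1, 0, 0, 0, 0, 1]}}

```text
t: 17.2
position: [0.472, -0.436, 0.0719]
eef_rot: [-0.0, 0.741, -0.671, -0.0]
contact_force: [-0.7, 0.3, -1.1]
opening: 0.763
```

```bash
python3 look.py scene s10 160 140 150 110 5;python3 look.py top s10t 180 160 150 110 5
python3 - <<'E'
from cell import env
from h import *
need(env,[.4727,-.4371,.0445])
E
```

```text
t 17.3 pos [ 0.4721 -0.4362  0.072 ] psi -84.33 F [-0.1 -0.5 -1.6] op 0.756 toolz [-0.e+00  1.e-04 -1.e+00]
delta now mm [ 1.  -0.5 27.5]
```

View pics/s10.png

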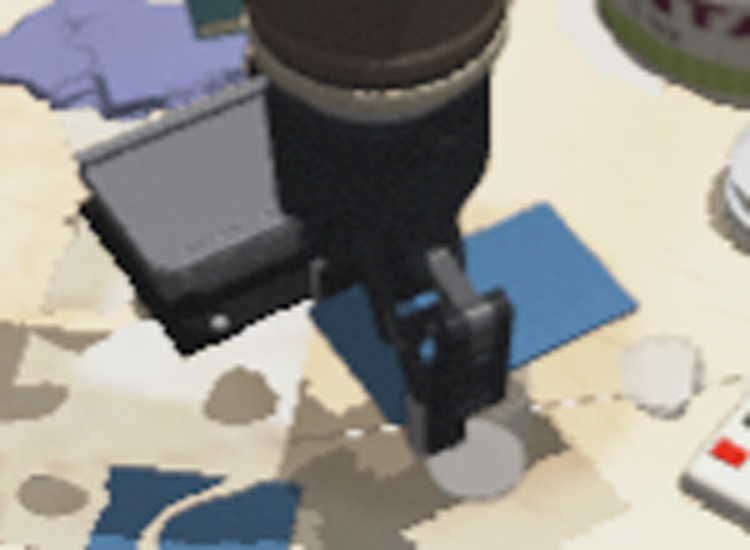

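View pics/s10t.png

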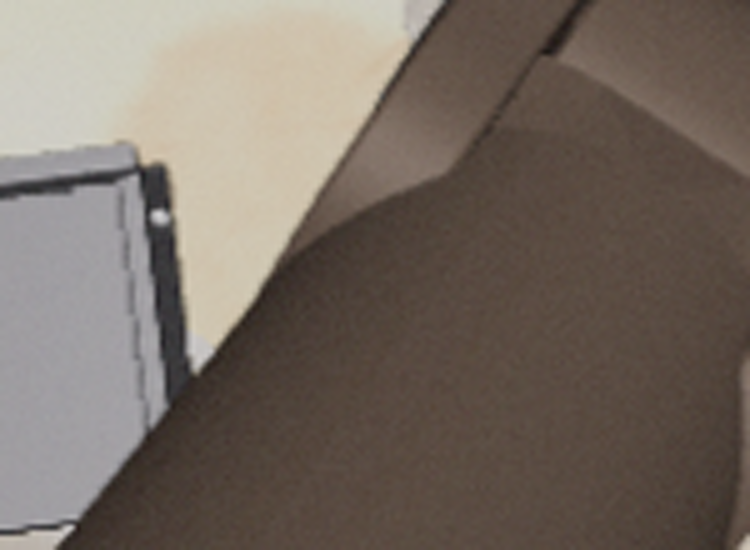

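Run:
```python
from oh import *
for z in(.096,.1005,.105):
    P=at_z(d["scene"],[S(545,203),S(637,302),S(312,313),S(397,424)],z); print(z,np.round(P[:,:2],4).tolist(),"w",np.linalg.norm(P[0]-P[1]),"l",np.linalg.norm(P[0]-P[2]),"centre",(P[1]+P[2])/2)
```

```text
0.096 [[0.5603, -0.3899], [0.5688, -0.4521], [0.4537, -0.4046], [0.4611, -0.4677]] w 0.06276491532918947 l 0.10760355135522562 centre [ 0.51122037 -0.42835992  0.096     ]
0.1005 [[0.5582, -0.3938], [0.5667, -0.4555], [0.4523, -0.4083], [0.4597, -0.471]] w 0.06234411127894103 l 0.10688212904478489 centre [ 0.50950443 -0.4319329   0.1005    ]
0.105 [[0.5562, -0.3976], [0.5646, -0.4589], [0.451, -0.4121], [0.4583, -0.4743]] w 0.06192330722869246 l 0.10616070673434426 centre [ 0.5077885  -0.43550589  0.105     ]
```

Emit:
{"op": "servo_tool", "data": {"deltas": [1, 0, 4, 0, 1, 0, 0, 7, 0, 1, 0, 0, 8, 0, 1, 0, 0, 7, 0, 1, 0, 0, 4, 0, 1, 0, 0, 2, 0, 1, 0, 0, 0, 0, 1, 0, 0, 0, 0, 1]}}

```text
t: 18.1
position: [0.4724, -0.4377, 0.04]
eef_rot: [0.0, 0.741, -0.671, 0.0]
contact_force: [-1.1, -0.2, -0.2]
opening: 0.761
```

Emit:
{"op": "servo_tool", "data": {"deltas": [0, 0, 0.5, 0, 1, 0, 0, 0.5, 0, 1, 0, 0, 0, 0, 1]}}

```text
t: 18.4
position: [0.4723, -0.4377, 0.039]
eef_rot: [0.0, 0.741, -0.671, 0.0]
contact_force: [-0.4, -0.4, -1.7]
opening: 0.759
```

```bash
python3 look.py scene s11 210 140 110 110 6
```

```text
(no output)
```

View pics/s11.png

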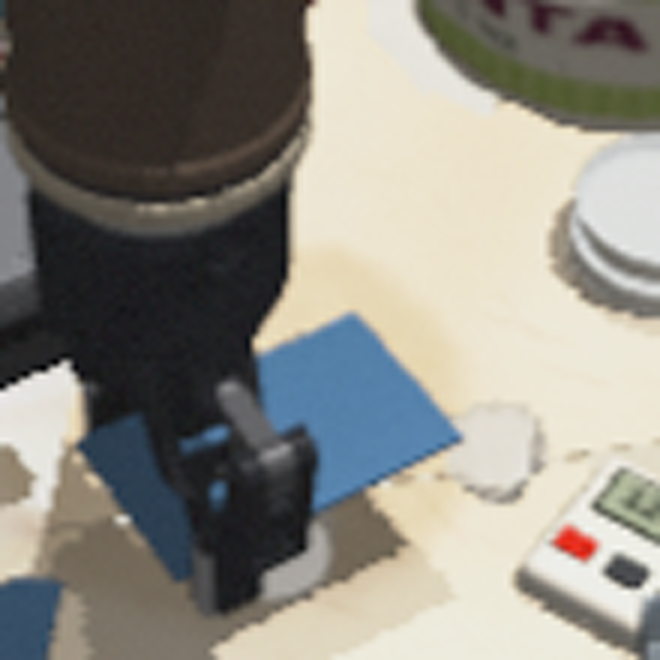

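The plate, level, sits just over the beaker (base disc visible at crop (300,560)). Creeping down with force checks.

Emit:
{"op": "servo_tool", "data": {"deltas": [0, 0, 0.5, 0, 1, 0, 0, 0.5, 0, 1, 0, 0, 0, 0, 1]}}

```text
t: 18.75
position: [0.4722, -0.4376, 0.0378]
eef_rot: [0.0, 0.741, -0.671, -0.0]
contact_force: [0.6, -0.6, -0.9]
opening: 0.76
```

Emit:
{"op": "servo_tool", "data": {"deltas": [0, 0, 0.5, 0, 1, 0, 0, 0.5, 0, 1, 0, 0, 0, 0, 1]}}

```text
t: 19.05
position: [0.4723, -0.4376, 0.0368]
eef_rot: [0.0, 0.741, -0.671, -0.0]
contact_force: [0.4, 0.4, -0.6]
opening: 0.757
```

Emit:
{"op": "servo_tool", "data": {"deltas": [0, 0, 0.5, 0, 1, 0, 0, 0, 0, 1]}}

```text
t: 19.25
position: [0.4723, -0.4376, 0.0365]
eef_rot: [0.0, 0.741, -0.671, 0.0]
contact_force: [-0.6, 0.4, 1.5]
opening: 0.756
```

Emit:
{"op": "servo_tool", "data": {"deltas": [0, 0, 0.5, 0, 1, 0, 0, 0, 0, 1]}}

```text
t: 19.45
position: [0.4723, -0.4377, 0.0362]
eef_rot: [0.0, 0.741, -0.671, 0.0]
contact_force: [-2.1, 0.9, 4.0]
opening: 0.755
```

Emit:
{"op": "servo_tool", "data": {"deltas": [0, 0, -0.2, 0, 1, 0, 0, 0, 0, 1], "grip_force": 20}}

```text
t: 19.65
position: [0.4723, -0.4377, 0.0363]
eef_rot: [0.0, 0.741, -0.671, 0.0]
contact_force: [-0.7, 0.8, 3.7]
opening: 0.758
```

Emit:
{"op": "servo_tool", "data": {"deltas": [0, 0, 0, 0, -0.54, 0, 0, 0, 0, -0.56, 0, 0, 0, 0, -0.58, 0, 0, 0, 0, -0.62, 0, 0, 0, 0, -0.7, 0, 0, 0, 0, -0.8, 0, 0, 0, 0, -0.9, 0, 0, 0, 0, -1, 0, 0, 0, 0, -1, 0, 0, 0, 0, -1]}}

```text
t: 20.65
position: [0.4723, -0.4376, 0.0361]
eef_rot: [0.0, 0.741, -0.671, 0.0]
contact_force: [0.5, 0.7, 0.1]
opening: 1.0
```

```bash
python3 look.py scene s12 210 140 110 110 6
```

```text
(no output)
```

View pics/s12.png

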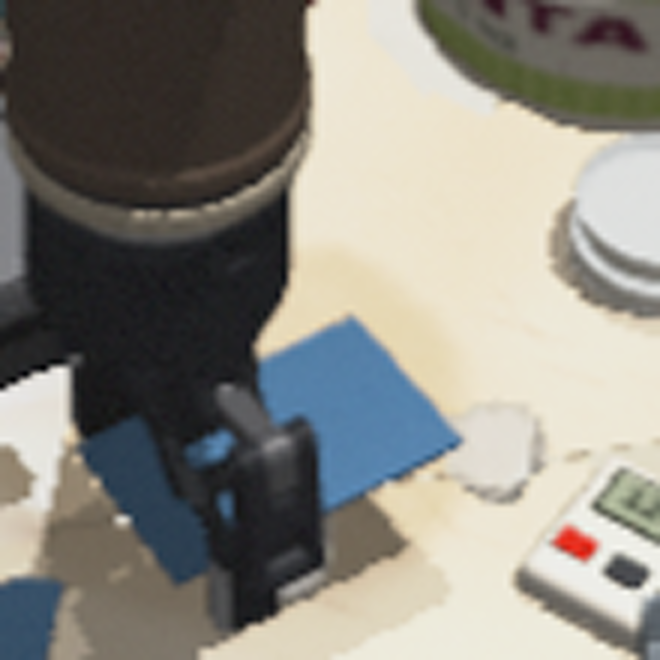

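Emit:
{"op": "servo_tool", "data": {"deltas": [0, 0, -3, 0, -1, 0, 0, -6, 0, -1, 0, 0, -12, 0, -1, 0, 0, -20, 0, -1, 0, 0, -25, 0, -1, 0, 0, -25, 0, -1, 0, 0, -20, 0, -1, 0, 0, 0, 0, -1]}}

```text
t: 21.5
position: [0.474, -0.4389, 0.1515]
eef_rot: [-0.0, 0.741, -0.671, 0.003]
contact_force: [0.7, 0.6, 1.0]
opening: 0.999
```

Emit:
{"op": "servo_tool", "data": {"deltas": [15, 10, 0, 0, -1, 25, 20, 0, 0, -1, 30, 25, 0, 0, -1, 30, 25, 0, 0, -1, 30, 25, 0, 0, -1, 25, 20, 0, 0, -1, 10, 10, 0, 0, -1, 0, 0, 0, 0, -1, 0, 0, 0, 0, -1]}}

```text
t: 22.4
position: [0.3548, -0.6139, 0.1464]
eef_rot: [-0.001, 0.741, -0.671, -0.0]
contact_force: [0.7, 0.2, -0.1]
opening: 0.999
```

```bash
python3 look.py scene s13 160 140 160 120 5;python3 look.py top s13t 140 120 200 140 4
```

```text
(no output)
```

View pics/s13.png

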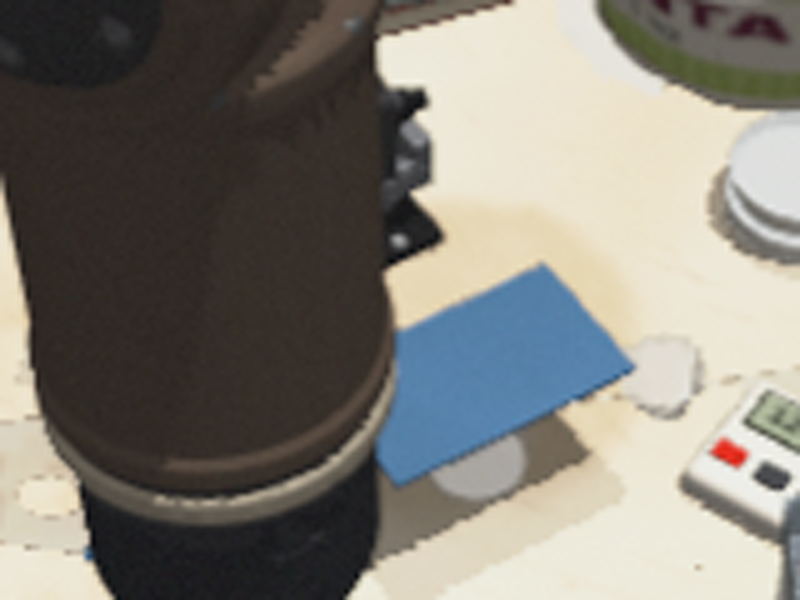

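View pics/s13t.png

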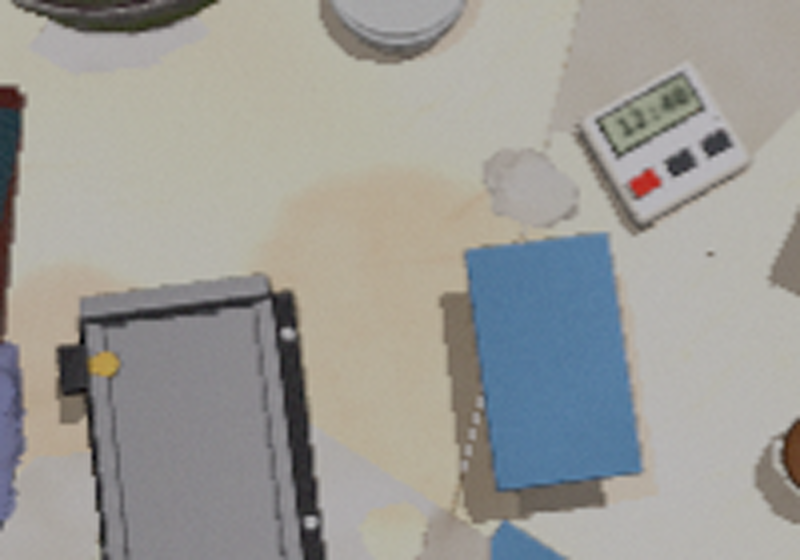

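Run:
```python
from oh import *
U=lambda x,y:(140+(x+.5)/4-.5,120+(y+.5)/4-.5)
P=at_z(d["top"],[U(465,250),U(609,233),U(641,473),U(498,491)],.064)
print(P,P.mean(0),np.linalg.norm(P[0]-P[1]),np.linalg.norm(P[1]-P[2]))
B=tri(d["top"],T(677,167),d["scene"],S(475,460));a=P[0]-P[3];a=a[:2]/np.linalg.norm(a[:2]);e=B[:2]-P.mean(0)[:2];print("beaker off plate centre mm",e@a*1e3,e@[-a[1],a[0]]*1e3)
print(at_z(d["scene"],[S(478,462)],.005), at_z(d["scene"],[S(475,460)],.005))
```

```text
[[ 0.55969918 -0.39579265  0.064     ]
 [ 0.56709135 -0.4611861   0.064     ]
 [ 0.45845469 -0.47270433  0.064     ]
 [ 0.45111335 -0.40909828  0.064     ]] [ 0.50908964 -0.43469534  0.064     ] 0.06580994327152799 0.10924556286881336
beaker off plate centre mm 1.1228498254005508 1.5080838475954
[[ 0.51098239 -0.43294473  0.005     ]] [[ 0.51030912 -0.4314898   0.005     ]]
```

Run:
```python
from cell import env
s=env.get_state();print(s["t"],s["dq"].round(3));print(env.finish_job())
```

```text
22.5 [-0.005 -0.004  0.002 -0.001  0.003  0.     0.001]
the job is handed in; nothing more can be done
None
```

The large blue plate is lying level on the clear beaker with its mouth covered. I handed the job in at 22.5 s with the arm clear of everything.

- **Drag:** I pressed on the plate with the shut fingers and dragged it past the catch, mostly at 14.7–16.6 N. At the very start the reading fell to 5.8 N and the finger may have slipped about 1 mm. As the catch let go it rose briefly to 19.7 N, above the 14–18 N band but below the 25 N breaking load, and I eased off at once.
- **Overhang:** it ended at about 38 mm, measured in the images. A third of the plate is 36.7 mm.
- **Pinch and lift:** I gripped the two long edges at 40 N. The hand pressed the plate down with about 5.6 N while closing. The lift and carry looked level in the pictures.
- **Placing:** the plate touched the beaker with about 4 N. Contact came roughly 1 mm higher than I had worked out, which is within the calibration error.
- **Last checks:** the final top picture gives a plate 65.8 x 109 mm at rim height. Its centre is about 2 mm from the beaker's starting position, against a margin of 10 mm. The visible part of the beaker's base is within about 2 mm of where it started, and the timer and petri dishes look untouched. The arm hid the stand and the small blue plate in the last side view, so I checked the stand only from above and did not fully see the small plate again.

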